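# Pin the clevis of a frame jig

## Task

Take the longest of the three headed pins out of the pin stand and push it down through the aligned holes of the jig's black fork and the lug between its plates, until its flange sits fully home and flat on the fork's top plate, then let go. Leave the two shorter pins standing in the stand.

Things in the scene. Friction and masses are not known exactly. Their poses are not given: they have to be found in the camera images.
- long_pin_grip (a point): Mid-height of the long pin's round grip, 24 mm wide, 36 tall; z up. Under the grip a flange 40 wide, 6 thick, its underside 28 mm below this point; then an 18 mm shank 90 long, its last 12 mm tapering to 9. Steel, 340 g. Stands highest of three in an aluminium block 240 x 60 x 50 mm (holes 80 apart in a row, 40 deep, 1.5 wider than the shanks), flange 50 mm clear; which hole varies.
- medium_pin_grip (a point): Mid-height of the medium pin's grip. Same as the long pin but its shank is 62 mm long: it stands 28 mm lower, in another hole of the block. Leave it.
- short_pin_grip (a point): Mid-height of the short pin's grip. Same as the long pin but its shank is 46 mm long: it stands 44 mm lower, in another hole of the block. Leave it.
- clevis_hole (a point): Centre of the hole in the fork's top face, 100 mm above the table; z up. Fixed black fork: two level plates 70 x 60 x 12 mm, an aluminium lug 30 thick between; one upright 23 mm hole through all three, 60 mm in all, free below. Spring plungers in the bottom plate grip the shank: the last 30 mm need a push of 5 to 12 N. Nothing on the clevis is higher than this face. Clevis and block vary in side, place, turn.

How it is judged:
At the end, for the whole second after the job is handed in: The long pin is through the fork and lug with its flange down on the fork's top face (within 5 mm), its grip within 12 mm of the hole's axis and upright within 10 degrees (horizontal distance between long_pin_grip and clevis_hole below 0.012 m and z of long_pin_grip in the frame of clevis_hole between 0.022 and 0.033 m and angle between long_pin_grip's own z axis and vertical below 0.17 rad); the robot touches nothing.
It fails at once if the medium pin is moved more than 25 mm (distance of medium_pin_grip from where it was at the start of the episode above 0.025 m).
It fails at once if the short pin is moved more than 25 mm (distance of short_pin_grip from where it was at the start of the episode above 0.025 m).
It also fails if it takes over 40 s, if anything falls off the work surface, if the arm or the gripper's body presses on something with over 40 N, if the wrist force passes 120 N, or if a joint passes its speed limit or range.

## Robot

A 7-joint arm with a two-finger parallel gripper is mounted at the origin on the work surface. World frame = base frame: x ahead of the robot, y to its left, z up, the work surface at z = 0. Lengths are in m, angles in rad, forces in N, time in s.
With the tool pointing down it reaches from about 0.425 to 0.825 m from the base axis. Payload 3.6 kg.
Tool frame: the origin (TCP) lies midway between the tips of the shut fingers; the grasp point (between the pads) lies behind it (tcp_to_grasp is the x of the grasp point in the tool frame, in m); x points along the fingers, y is the direction in which the jaws open and shut, and the axes are right-handed (so a half turn about x gives the same grasp; the last joint's range is limited). The gripper opens to 93 mm and grips with 3 to 60 N. Pads are 15 mm wide; open, the fingers measure 128 mm over their backs; the gripper's body (75 mm by 188 mm) begins 65 mm behind the grasp point.
Start: joints at [-1.131, 0.615, -0.013, 1.423, 0.008, 1.103, -0.04], TCP at [0.292, 0.581, 0.219] pointing down, gripper open.
Joint ranges: [-3.12, 3.12], [-0.3, 2.06], [-1.34, 1.32], [0.26, 2.42], [-1.36, 4.5], [0.01, 1.98], [-2.84, 2.84]. Speed limits (rad/s): [2.79, 2.79, 3.14, 3.14, 3.14, 3.14, 3.14].

## Interface

Orientations are given as a unit quaternion [w, x, y, z].
In Python, from bench import move_ptp, line_to, set_joints, release, grab, wait, inverse_kinematics, observe, capture, camera_info, IKError, job_done, spot_in, tcp_to_grasp gives the robot as it stands. Calls block until the motion is done:
- move_ptp(position, orientation): joint-space move of the TCP to a pose.
- line_to(position, feed=0.15, orientation=None, contact_N=None): straight line of the TCP; orientation=None keeps the orientation; feed is the mean speed in m/s. With contact_N (N) it stops when the force on the tool has changed by that much, and returns True; else False.
- set_joints(angles): joint-space move.
- release() and grab(effort=None): open the fingers fully, or close them until they stop; effort is the grip in N (None keeps the last).
- wait(seconds).
- inverse_kinematics(position, orientation): joint angles nearest the present ones, or None.
- observe(): the state.
- capture(name): name is "scene" or "top" or "wrist"; returns (picture, depth): 420x560x3 uint8, red, green, blue; 420x560 float32, m along the optical axis (not along the pixel's ray), 0 where there is no reading.
- camera_info(name): a dict with "mtx" (3x3 intrinsics, pixels), "pose" (4x4, takes a point from camera to world coordinates); the wrist camera has in their place "mount" (4x4, takes a point from camera to tool coordinates, whose origin is the TCP and whose axes are the tool frame's). Camera axes: x right, y down, z forward; pixel columns grow to the right and rows downward; lengths in m; the calibration is good to about 2 mm. The wrist camera is an equidistant fisheye: a pixel r from the principal point sees the ray r / f radians off the axis. A picture is of the moment at which its call begins: read the wrist's pose just before it. camera_info takes no time and is no camera call.
A pose or a line that the arm cannot do raises IKError and nothing moves.
- job_done(): hands the job in, once; it reports no verdict.
Trained networks look in the newest picture that a camera, given by its name, has taken for a name from the list of things; names that differ only in an ending like _2 or _b are one class to them, and where a whole thing is asked for, a point or a joint stands for the part that bears it (a point fixed in the world has none). Each returns a list of dicts, best first, with "conf" (0 to 1); they miss things now and then, are a little off and sometimes report something else, mostly with a low value. They report only what shows in the picture. A call takes as long as a camera call.
- spot_in(camera, target): "position" ([column, row] in pixels, amid what is visible of it).
The state is a dict: "time": time; "q": joint angles; "qvel": joint speeds; "joint_torque": joint torques, N m; "position": TCP position; "tool_rot": TCP orientation; "force": force on the tool from outside, world axes, zero at the start; "ft_torque": the same for the moment, N m; "width": opening from 0.0 (shut) to 1.0 (fully open).
Only numpy, scipy, OpenCV 4.12 (cv2) and the standard library are available. Lean on these libraries where they do the work, as an engineer would, in place of code of your own. Each camera call takes 0.05 s, during which the arm holds its last target.

## Working session

There is one attempt and no reset: what is moved stays moved. The work goes in short steps, each a Python script; the robot and the scene stay as the last script left them, time stands still between calls to the robot, and variables do not carry over. Pictures are saved under pics/ and viewed, and the job is handed in when it is done.

```bash
ls; mkdir -p pics
python3 - <<'E'
from bench import *
import cv2,numpy as np
np.set_printoptions(precision=4,suppress=True)
print(observe(), tcp_to_grasp)
for c in ["scene","top"]:
    p,d=capture(c); cv2.imwrite(f"pics/{c}0.png",p[:,:,::-1]); np.save(f"{c}d.npy",d); np.save(f"{c}p.npy",p)
    print(c,camera_info(c))
    for t in ["long_pin_grip","medium_pin_grip","short_pin_grip","clevis_hole"]:
        print(t,[(r["position"],round(r["conf"],2)) for r in spot_in(c,t)])
print(camera_info("wrist"))
E
```

```text
pics
{'time': 0.0, 'q': array([-1.1315,  0.6159, -0.0126,  1.4249,  0.0081,  1.1034, -0.0404]), 'qvel': array([-0.0009,  0.0011, -0.0004, -0.0009, -0.0001,  0.0011, -0.0013]), 'joint_torque': array([  0.0001, -45.8938,   0.209 , -16.575 ,  -0.0611,   0.0204,
         0.0002]), 'position': array([0.2916, 0.5801, 0.2175]), 'tool_rot': array([ 0.6878,  0.1623,  0.6882, -0.164 ]), 'force': array([-0.309 , -0.4448, -0.4894]), 'ft_torque': array([-0.0024, -0.0027, -0.013 ]), 'width': 1.0037541096299394} -0.0188
scene {'mtx': array([[433.7888,   0.    , 281.9676],
       [  0.    , 433.7888, 213.6583],
       [  0.    ,   0.    ,   1.    ]]), 'pose': array([[ 0.2129,  0.7337, -0.6453,  1.0905],
       [ 0.977 , -0.1521,  0.1494, -0.1184],
       [ 0.0115, -0.6623, -0.7492,  0.7802],
       [ 0.    ,  0.    ,  0.    ,  1.    ]])}
long_pin_grip [([168.7, 257.2], 0.55)]
medium_pin_grip [([212.7, 260.0], 0.89)]
short_pin_grip [([130.7, 265.0], 0.97)]
clevis_hole [([374.3, 227.1], 0.91)]
top {'mtx': array([[385.0807,   0.    , 282.0124],
       [  0.    , 385.0807, 206.4881],
       [  0.    ,   0.    ,   1.    ]]), 'pose': array([[-0.055 , -0.9727,  0.2254,  0.37  ],
       [-0.9985,  0.0533, -0.0138,  0.0298],
       [ 0.0014, -0.2258, -0.9742,  0.9357],
       [ 0.    ,  0.    ,  0.    ,  1.    ]])}
long_pin_grip [([387.0, 196.9], 0.75)]
medium_pin_grip [([351.2, 196.3], 0.6)]
short_pin_grip [([413.2, 211.7], 0.49)]
clevis_hole [([199.3, 228.9], 0.74)]
{'mtx': array([[325.1923,   0.    , 281.2579],
       [  0.    , 325.1923, 217.324 ],
       [  0.    ,   0.    ,   1.    ]]), 'mount': array([[-0.0013, -0.2935,  0.956 , -0.1659],
       [ 1.    ,  0.0003,  0.0015,  0.0007],
       [-0.0007,  0.956 ,  0.2935, -0.0827],
       [ 0.    ,  0.    ,  0.    ,  1.    ]])}
```

View pics/scene0.png

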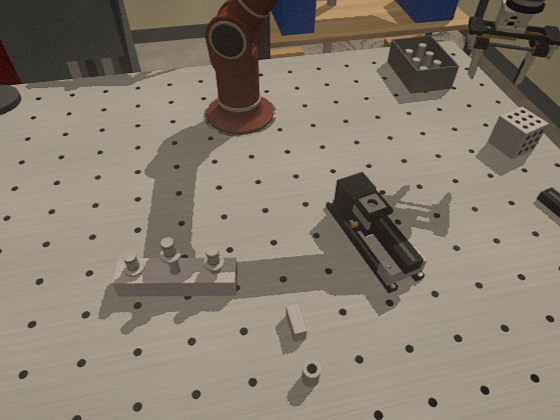

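View pics/top0.png

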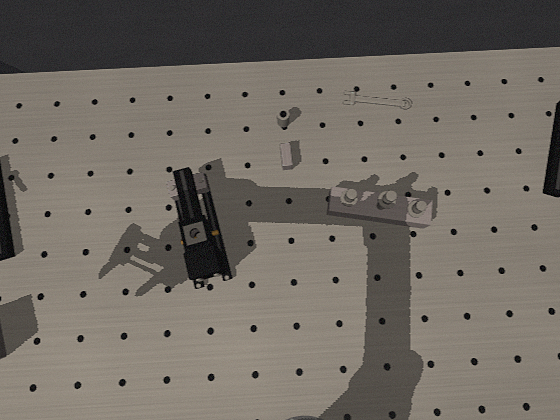

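Run:
```python
import cv2,numpy as np
s=cv2.imread("pics/scene0.png");t=cv2.imread("pics/top0.png")
a=cv2.resize(s[165:295,315:435],None,fx=4,fy=4,interpolation=2)
b=cv2.resize(t[155:295,160:240],None,fx=3.7,fy=3.7,interpolation=2)
h=max(a.shape[0],b.shape[0]);o=np.zeros((h,a.shape[1]+b.shape[1],3),np.uint8);o[:a.shape[0],:a.shape[1]]=a;o[:b.shape[0],a.shape[1]:]=b
cv2.imwrite("pics/z1.png",np.clip(o*1.6,0,255).astype(np.uint8))
a=cv2.resize(s[225:305,105:245],None,fx=5,fy=4,interpolation=2)
b=cv2.resize(t[180:232,320:440],None,fx=5,fy=5,interpolation=2)
a=cv2.resize(a,(600,320));cv2.imwrite("pics/z2.png",np.vstack([a,b]))
```

```text
(no output)
```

View pics/z1.png

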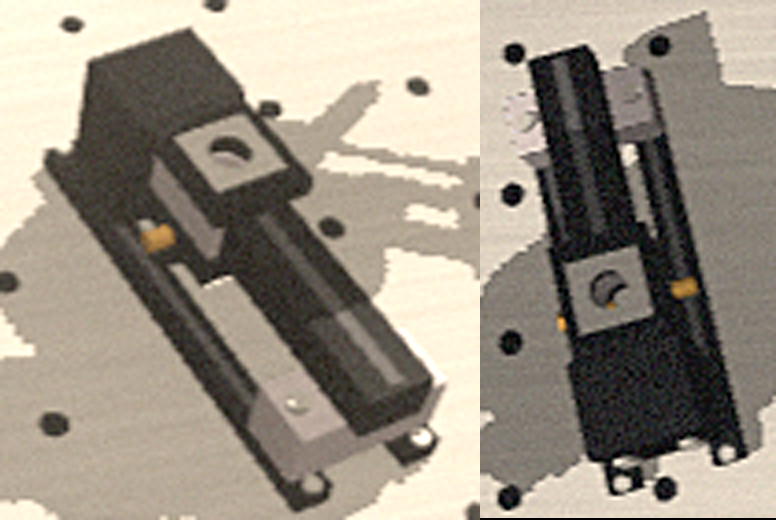

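View pics/z2.png

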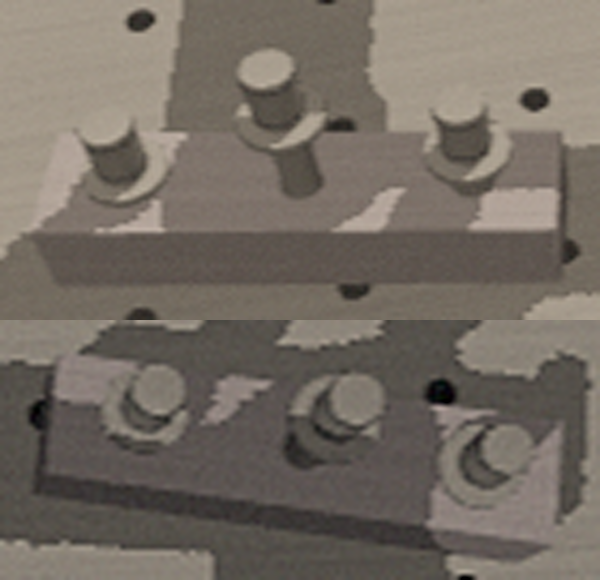

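```bash
cat > h.py <<'E'
import numpy as np
from bench import *
def ray(c,uv):
    i=camera_info(c);R=i["pose"];d=R[:3,:3]@np.linalg.solve(i["mtx"],[*uv,1.]);return R[:3,3],d
def atz(c,uv,z):
    o,d=ray(c,uv);return o+d*(z-o[2])/d[2]
E
python3 - <<'E'
from h import *
np.set_printoptions(precision=4,suppress=True)
for n,z,s,t in [("long top",.146,(167.3,242),(391,195.6)),("hole",.1,(373,202.5),(193.8,233.4)),("med",.118,(212.3,251),(351.4,193.4)),("short",.102,(130,257),(421.2,205.6))]:
    print(n,atz("scene",s,z),atz("top",t,z))
sd=np.load("scened.npy");td=np.load("topd.npy")
for n,c,d,(u,v) in [("long","scene",sd,(167,242)),("long","top",td,(391,195)),("face","scene",sd,(366,206)),("face","top",td,(188,228)),("face","top",td,(200,228))]:
    i=camera_info(c);o,r=ray(c,(u,v));D=d[v,u];print(n,c,D,o+r*D)
p=np.load("topp.npy").astype(int).sum(2)
q=np.load("scenep.npy").astype(int).sum(2)
print(p[222:246,182:208]//10);print(q[192:216,356:392]//10)
E
```

```text
long top [ 0.5693 -0.2131  0.146 ] [ 0.5637 -0.2134  0.146 ]
hole [0.513  0.2156 0.1   ] [0.5135 0.2144 0.1   ]
med [ 0.5854 -0.1353  0.118 ] [ 0.5803 -0.1356  0.118 ]
short [ 0.5553 -0.2906  0.102 ] [ 0.5479 -0.2913  0.102 ]
long scene 0.8005059 [ 0.5671 -0.214   0.1434]
long top 0.82172626 [ 0.5662 -0.215   0.1411]
face scene 0.92491865 [0.5198 0.1973 0.1001]
face top 0.8471249 [0.5263 0.2272 0.0995]
face top 0.8478307 [0.5249 0.2009 0.0988]
[[ 2  3  7  5  1  5  4  5  4  4  4  3  6  2  9 14 22 28 24 26 20  2  2  5
   2  2]
 [ 6  7  4  6  4  6  2  3  4  6 10 12 22 27 25 25 25 25 24 24 22  8  2  3
   3  3]
 [ 1  7  2  4  5  2  4 13 18 22 26 24 26 25 24 24 23 24 23 25 20  8  5  6
   6  6]
 [ 6  2  2  8 13 20 26 25 26 24 24 23 24 22 22 22 22 23 22 23 22 15  1  1
   5  5]
 [13 18 23 26 24 25 25 23 25 23 24 24 23 22 23 23 23 23 23 24 25 19  2  4
   2  6]
 [ 9 21 26 24 24 24 24 25 23 22 24 23 26 25 24 25 24 25 23 24 24 20  7  4
   4  3]
 [ 9 20 25 22 22 24 22 24 23 25 21 13  8  5 12 21 25 23 24 22 24 21 10  4
   6  3]
 [ 0 18 25 23 23 23 23 24 24 16  1  9 12 12 13 16 22 24 24 23 24 21 16 
[... 3353 characters left out ...]
10  9 10 12 10 10 10]
 [22 23 22 16 10  9  9 10 11  9 11 26 31 30 29 30 31 32 31 27 21 18 12 11
   9 10 10 10  6  8  8 11  9 10  9 12]
 [23 23 23 17 13  7 10 10 11 11  9 16 27 31 32 32 28 23 19 12 12 12  7  9
   8  9 11 12  9 10 10 10 10 10  9 11]
 [22 22 22 21 17 11  8  8  9  9  9 10 18 27 27 18 14 12  9  7  8 10 11  9
  11 10 11  7 10 10  9 10  8  5 10 10]
 [23 23 21 23 23 19 12 10 11  8  7 10  9 14 14  8  8 10 11  7 10 10  7  9
   9 11  9 10  9 11  7  9  9  9  9 14]
 [23 21 21 21 22 22 16  8  8 10 10 10 11 10  9 11 10 11 11  9 10 10 10  9
   9  9  9 10  9  9  9  8 13 17 25 29]
 [21 23 23 22 21 22 19 13  9  9 10  7  8 10 10 10  8 11  9  9  8 10  9  9
  11  9 10 10  7  9  8 19 28 29 29 30]]
```

```bash
cat >> h.py <<'E'
import cv2
from scipy.spatial.transform import Rotation as Rn
def quat(yaw): # jaw dir (cos,sin) ; x down
    y=np.array([np.cos(yaw),np.sin(yaw),0]);x=np.array([0,0,-1.]);z=np.cross(x,y)
    q=Rn.from_matrix(np.c_[x,y,z]).as_quat();return np.r_[q[3],q[:3]]
def wray(st,uv):
    i=camera_info("wrist");K=i["mtx"];a=np.array([(uv[0]-K[0,2])/K[0,0],(uv[1]-K[1,2])/K[1,1]]);r=np.linalg.norm(a)
    d=np.r_[a/r*np.sin(r),np.cos(r)] if r>1e-9 else np.array([0,0,1.])
    q=st["tool_rot"];R=Rn.from_quat([*q[1:],q[0]]).as_matrix();M=i["mount"]
    return R@M[:3,3]+st["position"], R@M[:3,:3]@d
def watz(st,uv,z):
    o,d=wray(st,uv);return o+d*(z-o[2])/d[2]
def wproj(st,p):
    i=camera_info("wrist");K=i["mtx"];q=st["tool_rot"];R=Rn.from_quat([*q[1:],q[0]]).as_matrix();M=i["mount"]
    c=M[:3,:3].T@(R.T@(np.array(p)-st["position"])-M[:3,3]);t=np.arctan2(np.hypot(c[0],c[1]),c[2]);n=np.hypot(c[0],c[1])
    return K[0,0]*c[0]/n*t+K[0,2],K[1,1]*c[1]/n*t+K[1,2]
def wpic(name):
    st=observe();p,d=capture("wrist");cv2.imwrite(f"pics/{name}.png",p[:,:,::-1]);return st,p,d
E
python3 - <<'E'
from h import *
np.set_printoptions(precision=4,suppress=True)
row=np.array([.583-.5515,.291-.1355]);yr=np.arctan2(row[1],row[0]);print("row",np.degrees(yr))
for yaw in (yr-np.pi/2,yr+np.pi/2):
    print(yaw,inverse_kinematics([.5665,-.2135,.25],quat(yaw)),inverse_kinematics([.513,.215,.25],quat(yaw)))
E
```

```text
row 78.54842188249799
-0.19986774269974417 [-0.0205  0.5685  0.5832  1.5271 -0.3315  1.1459  0.428 ] [-0.6726  0.4542  0.3589  1.6625 -0.1779  1.0572 -0.4592]
2.941724910890049 [-0.2629  0.746   1.1343  1.5345 -0.6906  1.3077 -2.3878] [-0.1406  0.4695 -0.4511  1.6454  0.2257  1.0787  2.2852]
```

Run:
```python
from h import *
np.set_printoptions(precision=4,suppress=True)
q=quat(-.2)
move_ptp([.513,.215,.25],q); wait(.2)
st,p,d=wpic("w_hole"); np.save("w1d.npy",d); print(st["position"],wproj(st,[.5132,.215,.1]),spot_in("wrist","clevis_hole"))
np.save("w1p.npy",p); np.save("w1st.npy",st,allow_pickle=True)
move_ptp([.5665,-.2135,.25],q); wait(.2)
st,p,d=wpic("w_pin"); print(st["position"],st["time"],wproj(st,[.5665,-.2135,.142]),spot_in("wrist","long_pin_grip"))
np.save("w2d.npy",d);np.save("w2p.npy",p); np.save("w2st.npy",st,allow_pickle=True)
```

```text
[0.5126 0.2163 0.2498] (np.float64(282.44709599464136), np.float64(205.48409585307402)) [{'position': [297.2, 183.4], 'conf': 0.57}]
[ 0.567  -0.2121  0.25  ] 4.1667 (np.float64(281.3395368048549), np.float64(218.0911642793873)) []
```

View pics/w_hole.png

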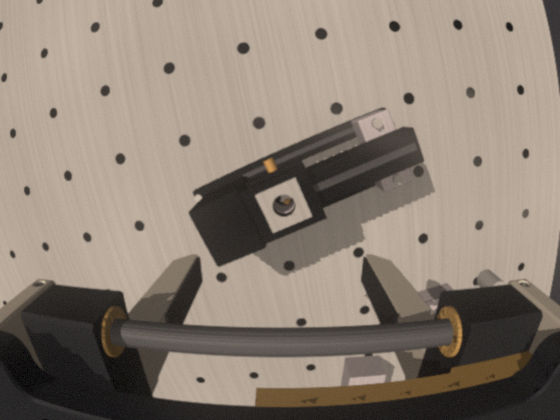

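View pics/w_pin.png

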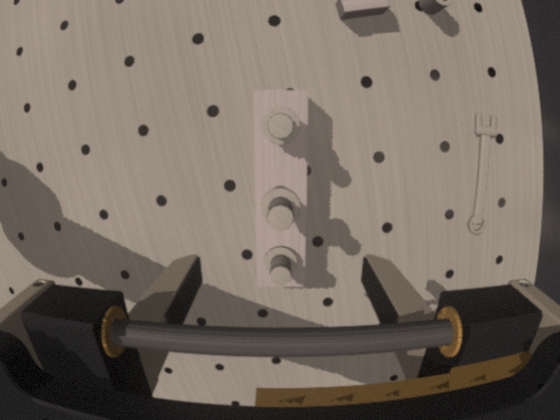

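Run:
```python
from h import *
np.set_printoptions(precision=4,suppress=True)
st=np.load("w1st.npy",allow_pickle=True).item();p=np.load("w1p.npy")
st2=np.load("w2st.npy",allow_pickle=True).item();p2=np.load("w2p.npy");d2=np.load("w2d.npy");d1=np.load("w1d.npy")
g=p[170:240,245:325].astype(int).sum(2)
face=(g>260).astype(np.uint8)
a=cv2.resize(p[170:240,245:325],None,fx=5,fy=5,interpolation=cv2.INTER_CUBIC);b=cv2.resize(p2[185:255,240:320],None,fx=5,fy=5,interpolation=cv2.INTER_CUBIC)
cv2.imwrite("pics/z3.png",np.hstack([a,b])[:,:,::-1])
print(d1[195:215:3,270:300:3]); print(d2[205:230:2,268:296:2])
```

```text
[[0.3229 0.3234 0.3249 0.3228 0.4271 0.4249 0.3233 0.324  0.3227 0.3228]
 [0.3236 0.3239 0.428  0.4269 0.4279 0.4276 0.4268 0.4255 0.3243 0.3241]
 [0.3243 0.3253 0.3757 0.3849 0.429  0.3776 0.3757 0.377  0.3517 0.3254]
 [0.3267 0.3429 0.3631 0.3759 0.3778 0.3776 0.376  0.3634 0.3423 0.3264]
 [0.3263 0.3332 0.3508 0.3612 0.3648 0.3662 0.36   0.3521 0.3359 0.326 ]
 [0.3276 0.328  0.3435 0.3477 0.3537 0.3528 0.3489 0.3441 0.327  0.3272]
 [0.3285 0.3287 0.3302 0.3383 0.3454 0.3451 0.3391 0.333  0.3292 0.3282]]
[[0.3196 0.3044 0.2977 0.2895 0.2887 0.2869 0.285  0.2848 0.2875 0.2874
  0.2948 0.3028 0.3136 0.3225]
 [0.3205 0.2971 0.2882 0.2853 0.2847 0.2843 0.2852 0.2836 0.2845 0.285
  0.2865 0.2945 0.3136 0.3209]
 [0.3154 0.2893 0.2845 0.2828 0.2843 0.2849 0.2839 0.285  0.2844 0.2846
  0.2855 0.2892 0.3013 0.3218]
 [0.3065 0.2858 0.2849 0.2847 0.2843 0.2846 0.2858 0.2842 0.2843 0.2858
  0.2863 0.2863 0.2876 0.3214]
 [0.2897 0.2851 0.2857 0.2845 0.2849 0.2854 0.285  0.2844 0.2857 0.2845
  0.2858 0.2852 0.285  0.3232]
 [0.2871 0.2872 0.2869 0.287  0.2863 0.2852 0.2869 0.2857 0.2868 0.2859
  0.2872 0.2853 0.2869 0.3243]
 [0.287  0.2867 0.2856 0.2871 0.2873 0.2865 0.2863 0.2862 0.2866 0.2862
  0.2861 0.2865 0.2874 0.324 ]
 [0.2882 0.2893 0.287  0.2873 0.287  0.2866 0.2877 0.2873 0.287  0.2873
  0.2871 0.2884 0.2859 0.3252]
 [0.2879 0.2881 0.288  0.2888 0.2887 0.2877 0.2867 0.2879 0.2886 0.2876
  0.2869 0.287  0.289  0.3252]
 [0.3848 0.2885 0.2887 0.2879 0.2885 0.2878 0.2892 0.289  0.2869 0.2882
  0.2877 0.2888 0.2903 0.3848]
 [0.3844 0.2882 0.2882 0.2878 0.2894 0.2887 0.2885 0.2895 0.2883 0.2886
  0.2905 0.2899 0.3863 0.3845]
 [0.3861 0.3853 0.2894 0.2899 0.2879 0.2891 0.2896 0.2883 0.2891 0.2895
  0.2899 0.3872 0.3859 0.3871]
 [0.3874 0.3865 0.3877 0.3874 0.2895 0.2899 0.2897 0.2897 0.2889 0.2913
  0.3877 0.3862 0.3873 0.3864]]
```

View pics/z3.png

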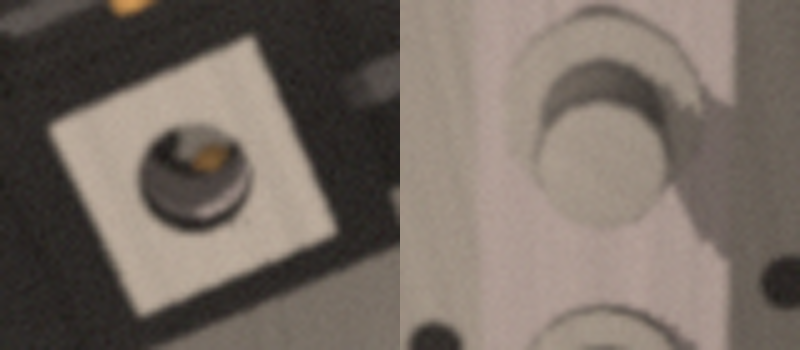

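Run:
```python
from h import *
np.set_printoptions(precision=4,suppress=True)
st=np.load("w1st.npy",allow_pickle=True).item();st2=np.load("w2st.npy",allow_pickle=True).item();d2=np.load("w2d.npy")
print(watz(st,(283.8,205.4),.1),watz(st2,(280,217.2),.144))
o,r=wray(st2,(280,217));print(o+r*d2[217,280])
```

```text
[0.5145 0.2148 0.1   ] [ 0.5656 -0.2119  0.144 ]
[ 0.5655 -0.2123  0.142 ]
```

Run:
```python
from h import *
np.set_printoptions(precision=4,suppress=True)
q=quat(-.2)
line_to([.566,-.2125,.15],.15,q); print(line_to([.566,-.2125,.112],.08,contact_N=8))
s=observe();print(s["position"],s["force"])
grab(40); s=observe();print(s["width"],s["force"],s["ft_torque"])
print(line_to([.566,-.2125,.262],.12)); wait(.1)
s=observe();print(s["width"],s["position"],s["force"],s["ft_torque"],s["time"])
wpic("w_lift")
p,d=capture("scene");cv2.imwrite("pics/s_lift.png",p[:,:,::-1])
```

```text
False
[ 0.5661 -0.2127  0.1121] [-0.0728 -0.0331  0.9296]
0.2493863988636664 [ 0.5018  0.3464 -1.2524] [-0.087   0.1764  0.001 ]
False
0.25305657611991184 [ 0.5656 -0.2122  0.2611] [ 0.0814 -0.4418 -2.2165] [-0.0932  0.0418 -0.0049] 8.3
```

View pics/w_lift.png

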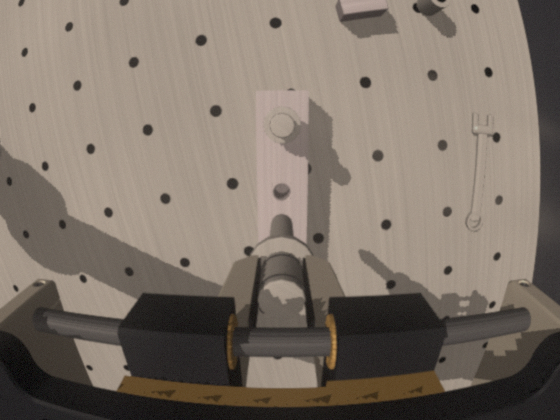

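View pics/s_lift.png

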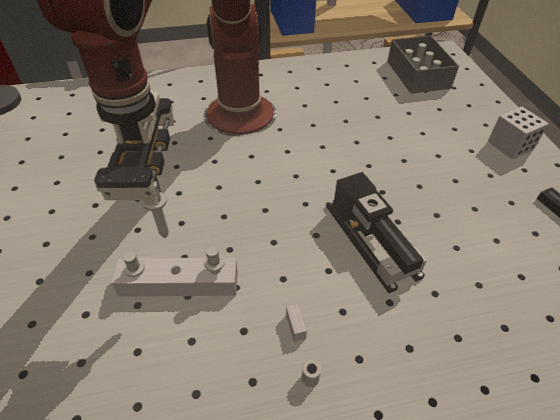

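Run:
```python
from h import *
np.set_printoptions(precision=4,suppress=True)
s=observe();P=s["position"]
p=cv2.imread("pics/w_lift.png");a=p[195:335,220:345].copy();a=cv2.resize(a,None,fx=4,fy=4,interpolation=cv2.INTER_CUBIC)
q=s["tool_rot"];R=Rn.from_quat([*q[1:],q[0]]).as_matrix();print(R)
def circ(h,r,col):
    # axis assumed along tool x through tcp
    for t in np.linspace(0,2*np.pi,60):
        w=P+R@np.array([h,r*np.cos(t),r*np.sin(t)]);u,v=wproj(s,w)
        cv2.circle(a,(int((u-220+.5)*4),int((v-195+.5)*4)),1,col,-1)
top=-.031
circ(top,.012,(0,0,255));circ(top+.040,.02,(0,255,0));circ(top+.136,.0045,(255,0,0));circ(top+.124,.009,(255,255,0))
cv2.imwrite("pics/z4.png",a)
```

```text
[[-0.0011  0.98   -0.1988]
 [ 0.0004 -0.1988 -0.98  ]
 [-1.     -0.0012 -0.0001]]
```

View pics/z4.png

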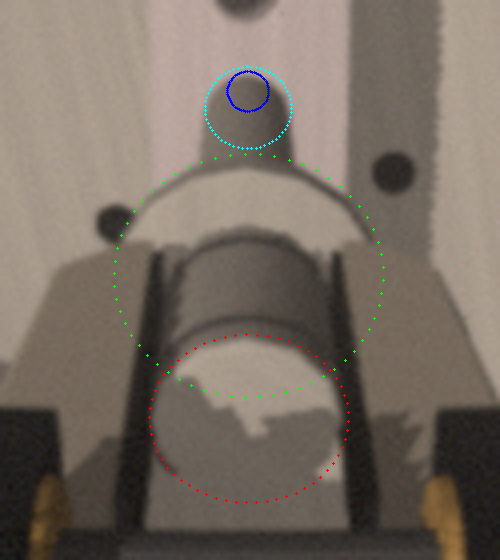

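Run:
```python
from h import *
np.set_printoptions(precision=4,suppress=True)
q=quat(-.2)
move_ptp([.514,.2142,.262],q); line_to([.514,.2142,.218],.12,q); wait(.15)
s,p,d=wpic("w_pre");print(s["position"],s["force"],s["time"])
P=s["position"];qq=s["tool_rot"];R=Rn.from_quat([*qq[1:],qq[0]]).as_matrix()
a=cv2.resize(p[180:300,220:345,::-1],None,fx=4,fy=4,interpolation=cv2.INTER_CUBIC)
for cen,r,col in [((P+R@[.105,0,0]),.0045,(255,0,0)),(np.array([.5142,.2148,.1]),.0115,(0,0,255))]:
    for t in np.linspace(0,2*np.pi,60):
        u,v=wproj(s,cen+r*np.array([np.cos(t),np.sin(t),0]));cv2.circle(a,(int((u-220+.5)*4),int((v-180+.5)*4)),1,col,-1)
p,d=capture("scene");b=cv2.resize(p[140:240,325:425,::-1],None,fx=4.8,fy=4.8,interpolation=cv2.INTER_CUBIC)
o=np.zeros((480,a.shape[1]+b.shape[1],3),np.uint8)
o[:,:a.shape[1]]=a[:480];o[:,a.shape[1]:]=b
cv2.imwrite("pics/z5.png",cv2.resize(o,None,fx=.8,fy=.8))
```

```text
[0.5149 0.2142 0.2191] [ 0.2536 -0.7226 -2.4967] 10.65
```

View pics/z5.png

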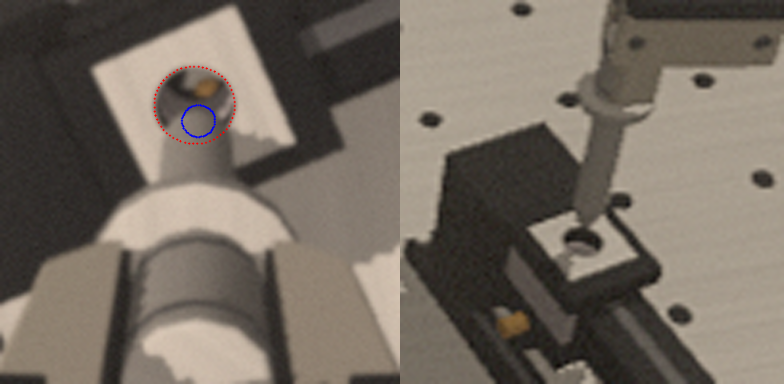

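Run:
```python
from h import *
np.set_printoptions(precision=4,suppress=True)
for z,n in [(.19,6),(.147,8)]:
    r=line_to([.5134,.2144,z],.06,contact_N=n);s=observe();print(r,s["position"],s["force"],s["ft_torque"],s["time"])
    if r: break
```

```text
False [0.5133 0.2143 0.1897] [-0.2592 -0.074  -2.9873] [-0.0716  0.0224 -0.0425] 11.3667
False [0.5136 0.2143 0.1472] [ 0.4282 -0.1034 -2.6227] [-0.0189  0.0585  0.006 ] 12.2333
```

Run:
```python
from h import *
np.set_printoptions(precision=4,suppress=True)
r=line_to([.5134,.2144,.106],.04,contact_N=30);s=observe();print(r,s["position"],s["force"],s["ft_torque"],s["width"],s["time"])
s,p,d=wpic("w_in")
p,d=capture("scene");cv2.imwrite("pics/s_in.png",cv2.resize(p[120:260,315:455,::-1],None,fx=4,fy=4,interpolation=cv2.INTER_CUBIC))
```

```text
True [0.5167 0.2156 0.1119] [-0.0402 -0.2379  4.6531] [-0.1404  0.2135  0.0243] 0.24973490100716353 13.125
```

View pics/s_in.png

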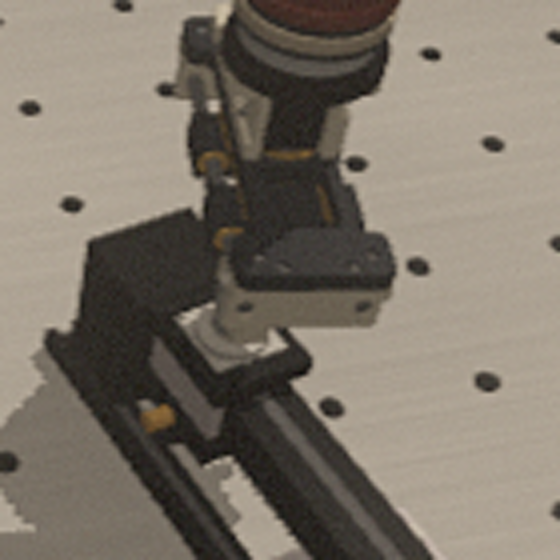

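Run:
```python
from h import *
np.set_printoptions(precision=4,suppress=True)
release(); s=observe(); print(s["force"],s["position"])
x,y,_=s["position"]; line_to([x,y,.25],.12); wait(.2)
s,p,d=wpic("w_out")
print(observe()["force"],observe()["time"])
a=cv2.resize(p[150:290,210:350,::-1],None,fx=2.8,fy=2.8,interpolation=cv2.INTER_CUBIC)
pw=wproj(s,[.514,.2148,.146]);print(pw);np.save("w3d.npy",d);np.save("w3st.npy",s,allow_pickle=True)
u,v=map(int,pw);o,r=wray(s,(u,v));print(o+r*d[v,u])
p,d=capture("scene");b=cv2.resize(p[140:240,325:425,::-1],(392,392),interpolation=cv2.INTER_CUBIC);cv2.imwrite("pics/z6.png",np.hstack([a,b]))
```

```text
[-0.147   0.0847  0.9002] [0.5175 0.2161 0.112 ]
[-0.7652  0.5074 -0.6858] 15.9667
(np.float64(277.427479650174), np.float64(220.4486132611017))
[0.5134 0.214  0.1419]
```

View pics/z6.png

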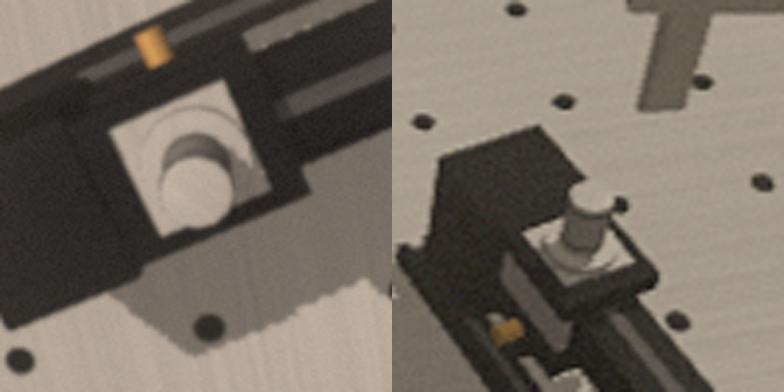

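Run:
```python
from h import *
np.set_printoptions(precision=4,suppress=True)
st=np.load("w3st.npy",allow_pickle=True).item();d=np.load("w3d.npy")
st2=np.load("w2st.npy",allow_pickle=True).item();d2=np.load("w2d.npy")
def med(st,d,uv,k=2):
    L=[]
    for u in range(uv[0]-k,uv[0]+k+1):
        for v in range(uv[1]-k,uv[1]+k+1):
            i=camera_info("wrist");o,r=wray(st,(u,v));m=i["mount"];L.append(o+r*d[v,u]/1)
    return np.median(L,0)
def zc(st,d,uv,k=2): # depth along optical axis -> divide by cos
    i=camera_info("wrist");K=i["mtx"];L=[]
    for u in range(uv[0]-k,uv[0]+k+1):
        for v in range(uv[1]-k,uv[1]+k+1):
            th=np.hypot(u-K[0,2],v-K[1,2])/K[0,0];o,r=wray(st,(u,v));L.append(o+r*d[v,u]/np.cos(th))
    return np.median(L,0)
f=lambda x,y:(round(210+x/2.8),round(150+y/2.8))
print("top",zc(st,d,f(197,192),3),"flange L",zc(st,d,f(150,155),1),"flange up",zc(st,d,f(190,118),1),"flange R",zc(st,d,f(237,135),1),"face",zc(st,d,f(122,135),1),zc(st,d,f(218,92),1),zc(st,d,f(165,230),0))
print("in stand top",zc(st2,d2,(280,217),3))
print("top xy",watz(st,(280.2,218.4),.144))
```

```text
top [0.5162 0.2143 0.1419] flange L [0.5016 0.2209 0.1059] flange up [0.5179 0.2309 0.1062] flange R [0.5328 0.222  0.1055] face [0.4928 0.2287 0.1007] [0.5289 0.2367 0.1005] [0.4999 0.1903 0.0999]
in stand top [ 0.5655 -0.2123  0.1417]
top xy [0.5166 0.2155 0.144 ]
```

```bash
python3 -c "
from bench import *
job_done();print(observe()['time'])"
```

```text
the job is handed in; nothing more can be done
the job is handed in; nothing more can be done
```

The long pin is in the fork and lug, and the job was handed in after about 16 s on the robot's clock. I took it from the middle hole of the stand, lowered it into the hole without contact, and pushed until the 30 N contact stop tripped at the expected seated height. Then I let go and backed off to 0.25 m.

**Seating:** wrist depth put the flange top at z about 0.106 at three points, against a fork face at about 0.100. With a 6 mm flange, that means it is fully home and flat.

**Centring:** the grip top is about 2 mm from the measured hole centre, well inside the 12 mm limit. The pin looked upright in both camera views.

**Other pins:** both shorter pins were still standing in the stand in the scene picture taken just after I lifted the long one. I did not look at them again, and the arm did not go back to the stand.

**Disagreements between measurements:**
- The network's hole position was 7 to 25 px off the visible hole, so I measured it from the pictures myself.
- The scene and top cameras differed by about 5 mm on the pin's x. The wrist camera put it between the two.
- The grip top read about 0.142 by depth, against 0.146 from the nominal dimensions, but it read the same in the stand and in the fork.
- The hand moved about 3 mm sideways in x during the final push.

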